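# Put the mixed-up screwdrivers back in their own trays

### The arm

A 6-joint arm with a two-finger parallel gripper is mounted at the origin on a cart in front of the work surface, level with it; the furniture and walls round the work are solid. World frame = base frame: x ahead of the robot, y to its left, z up, the work surface at z = 0. Lengths are in m, angles in degrees, forces in N, time in s.
With the tool pointing down it reaches from about 0.3 to 0.875 m from the base axis. Payload 4.2 kg.
Tool frame: the origin (TCP) lies on the centre line of the jaws, within the pads' length; the fingertips stand 14 mm ahead of it and the grasp point (between the pads) lies 5 mm behind it (tip_extent is the z of the fingertips in the tool frame, in m); z points along the fingers, x is the direction in which the jaws open and shut, and the axes are right-handed (so a half turn about z gives the same grasp; the last joint's range is limited). The gripper opens to 85 mm and grips with 20 to 120 N. Pads are 22 mm wide; open, the fingers measure 114 mm over their backs; the gripper's body (76 mm by 85 mm) begins 54 mm behind the grasp point. The pads swing forward as they close: fully open they stand 13 mm farther back than shut.
Start: joints at [-69.557, 18.312, 89.639, -0, 72.044, -1.146], TCP at [0.212, -0.535, 0.245] pointing down, gripper open.
Joint ranges: [-177.97, 177.97], [-48.28, 115.42], [12.27, 149.76], [-77.06, 257.06], [2.81, 150.46], [-146.56, 146.56]. Speed limits (degrees/s): [147.25, 147.25, 180, 180, 180, 180].

### API

Orientations are given as [roll, pitch, yaw] about the fixed x, y, z axes, in that order (R = Rz(yaw) Ry(pitch) Rx(roll)).
In Python, from workcell import * gives the robot as it stands.
- The arm moves only by the tool drive_tool, never from a script. Its argument "plan" is one flat list of numbers, 6 for each row, row after row: the shift along the tool's x, y, z in cm, then the turn, a rotation vector about the tool's x, y, z in rad. In form: [dx, dy, dz, wx, wy, wz, dx, dy, dz, wx, wy, wz, ...]. A call has 1 to 12 rows; each row shifts and turns the commanded pose from where the row before left it, along the tool's axes as they then stand; what a row does not reach is not made up. A row lasts 1/12 s, in which the tool goes at most 41.7 mm and 7.16 degrees, less where a joint would pass 70% of its speed; a pose out of reach is approached as far as the arm can. A call is refused whole if a number of a shift passes 4.17 or a number of a turn 0.125, either way. A call with a gripper value outside its range is refused whole. "grip" is the closure, from 0 (fully open) to 1 (shut), set as the call begins (left out, the last holds). The fingers move at their own pace and stop on an object; "force" is the grip in N (left out, the last holds). Time passes only in rows, so rows that do not move let the fingers close. It gives the time, the measured TCP pose, the force and the opening at its end, in the units of the state.
- sense(): the state, without advancing time (a new reading comes with each control period).
- read_camera(name): name is "scene" or "top"; returns the picture (420x560x3 uint8, blue, green, red); there is no depth.
- get_calibration(name): a dict with "camera_matrix" (3x3 intrinsics, pixels), "world_from_camera" (4x4, takes a point from camera to world coordinates). Camera axes: x right, y up, looking along -z (the intrinsics and any distortion apply to the point x, -y, -z); pixel columns grow to the right and rows downward; lengths in m; the calibration is good to about 2 mm. A picture is of the moment at which its call begins. get_calibration takes no time and is no camera call.
- hand_in(): hands the job in, once; it reports no verdict.
The state is a dict: "time": time; "joint_positions": joint angles; "dq": joint speeds; "joint_torque": joint torques, N m; "eef_pos": TCP position; "ee_rot": TCP orientation; "contact_force": force on the tool from outside, world axes, zero at the start; "wrist_torque": the same for the moment, N m; "width": opening from 0.0 (shut) to 1.0 (fully open).
Only numpy, scipy, OpenCV 4.12 (cv2) and the standard library are available. Lean on these libraries where they do the work, as an engineer would, in place of code of your own. Each camera call takes 0.05 s, during which the arm holds its last target. There are 200 camera calls.

### The job

The three screwdrivers lie in one another's trays. Put each one in the tray of the colour of its handle, lying flat the right way up, centred and in line with the tray, handle towards either end; the black mat is free to park one on meanwhile. Leave the green tin and the roll of tape where they are.

Things in the scene. Friction and masses are not known exactly. Their poses are not given: they have to be found in the camera images.
- driver_red: screwdriver with a red and black handle and a thin bright blade, loose, lying flat, 216 mm long, handle 31 mm thick (the fingers close on about 26 mm); the handle's middle lies 58 mm from the origin along +y. Origin: underside, in the middle of its whole length; y runs along it (handle end at +y, blade tip at -y), z up. The handle does not roll; grip it across. The handle end points roughly towards the robot at the start
- driver_yellow: screwdriver with a yellow and black handle and a thin bright blade, loose, lying flat, 196 mm long, handle 29 mm thick (the fingers close on about 24 mm); the handle's middle lies 51 mm from the origin along +y. Origin: underside, in the middle of its whole length; y runs along it (handle end at +y, blade tip at -y), z up. The handle does not roll; grip it across. The handle end points roughly towards the robot at the start
- driver_blue: screwdriver with a blue and black handle and a thin bright blade, loose, lying flat, 171 mm long, handle 24 mm thick (the fingers close on about 20 mm); the handle's middle lies 45 mm from the origin along +y. Origin: underside, in the middle of its whole length; y runs along it (handle end at +y, blade tip at -y), z up. The handle does not roll; grip it across. The handle end points roughly towards the robot at the start
- tray_red: red open tool tray, fixed to the bench, 262 x 98 mm outside, 252 x 88 mm inside, floor 4 mm thick, low rim 10 mm above the bench. Origin: underside, centre; x runs along its length, z up. At the start it holds one screwdriver, of another colour
- tray_yellow: yellow open tool tray, fixed to the bench, 262 x 98 mm outside, 252 x 88 mm inside, floor 4 mm thick, low rim 10 mm above the bench. Origin: underside, centre; x runs along its length, z up. At the start it holds one screwdriver, of another colour
- tray_blue: blue open tool tray, fixed to the bench, 262 x 98 mm outside, 252 x 88 mm inside, floor 4 mm thick, low rim 10 mm above the bench. Origin: underside, centre; x runs along its length, z up. At the start it holds one screwdriver, of another colour
- mat: flat black rubber mat, fixed to the bench, 262 x 98 mm, 4 mm thick, free at the start: a place to put a screwdriver down for a while. Origin: underside, centre; x runs along its length, z up
- shim_tin: bystander: small green flat tin, loose, 46 x 71 x 23 mm, at the back behind the trays. Origin: centre of its underside
- tape: bystander: grey roll of tape lying flat, loose, 97 mm across, 48 mm high, at the back behind the trays. Origin: centre of its underside

How it is judged:
By the outcome, as a careful person would: the job done as asked, in the order asked, and still so for the second after the job is handed in, with the robot touching nothing.
It also fails if it takes over 99 s, if anything falls off the work surface, if the arm or the gripper's body presses on something with over 40 N, if the wrist force passes 120 N, or if a joint passes its speed limit or range.

## Working session

There is one attempt and no reset: what is moved stays moved. The work goes in short steps, Python scripts to look and compute and a tool call to move; the robot and the scene stay as the last step left them, time stands still between calls to the robot, and variables do not carry over. Pictures are saved under pics/ and viewed, about 12 in all and at most 16, crops included, and the job is handed in when it is done.

Besides the shell and the picture viewer there is one more tool, called after ">>>" in YAML: its name, and indented under it one key for each argument. drive_tool: Moves the arm, as the interface text tells. Its arguments: {"type":"object","properties":{"plan":{"type":"array"},"grip":{"type":"number"},"force":{"type":"number"}},"required":["plan"]}

```bash
mkdir -p pics
python3 - <<'E'
from workcell import *
import cv2
s=sense();print(s['time'],s['eef_pos'],s['ee_rot'],s['width'])
for n in('top','scene'):
    cv2.imwrite(f'pics/{n}0.png',read_camera(n));c=get_calibration(n);print(n,c['camera_matrix'],c['world_from_camera'],[k for k in c])
E
```

```text
0.0 [ 0.21139332 -0.53421975  0.24446491] [-1.79996687e+02  1.05024534e-01 -6.84143374e+01] 0.9978028206204355
top [[464.7804049    0.         278.7769993 ]
 [  0.         464.7804049  215.93397559]
 [  0.           0.           1.        ]] [[ 0.01913356  0.98317845 -0.18164264  0.35965252]
 [-0.9997767   0.01718452 -0.01229801 -0.00823425]
 [-0.00896969  0.18183738  0.98328771  1.31766424]
 [ 0.          0.          0.          1.        ]] ['camera_matrix', 'world_from_camera']
scene [[408.40943807   0.         276.64730383]
 [  0.         408.40943807 211.81545186]
 [  0.           0.           1.        ]] [[-0.62631006  0.51889358 -0.58179478 -0.10686251]
 [-0.77929332 -0.3967025   0.48510725  0.5879935 ]
 [ 0.0209196   0.75721634  0.65282906  0.82742313]
 [ 0.          0.          0.          1.        ]] ['camera_matrix', 'world_from_camera']
```

View pics/top0.png

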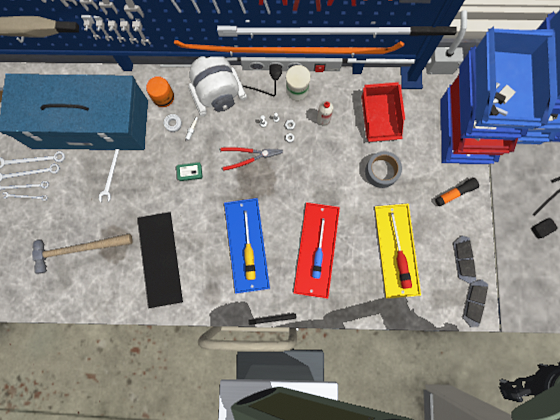

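View pics/scene0.png

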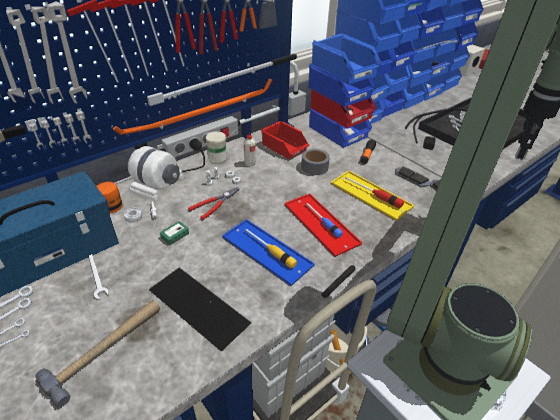

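The top view shows the mat at about (160,260). The blue tray at (247,246) holds the yellow driver, the red tray at (317,250) holds blue, and the yellow tray at (397,250) holds red. All handles point toward the robot (down in the image).

```bash
cat > h.py <<'E'
from workcell import *
import cv2, numpy as np
def ray(n,uv,z):
    c=get_calibration(n);K=c['camera_matrix'];T=c['world_from_camera']
    uv=np.atleast_2d(np.asarray(uv,float))
    d=np.c_[(uv[:,0]-K[0,2])/K[0,0],-(uv[:,1]-K[1,2])/K[1,1],-np.ones(len(uv))]@T[:3,:3].T
    o=T[:3,3];return (o+d*((z-o[2])/d[:,2])[:,None])[:,:2]
def project(n,P):
    c=get_calibration(n);K=c['camera_matrix'];T=c['world_from_camera']
    p=(np.asarray(P)-T[:3,3])@T[:3,:3];return K[0,0]*p[0]/-p[2]+K[0,2],-K[1,1]*p[1]/-p[2]+K[1,2]
def huemask(im,name):
    h,s,v=cv2.split(cv2.cvtColor(im,cv2.COLOR_BGR2HSV))
    if name=='mat': m=v<45
    else:
        m={'red':(h<9)|(h>171),'yellow':(h>17)&(h<35),'blue':(h>100)&(h<128)}[name]&(s>120)&(v>60)
    return m.astype(np.uint8)
def roi(m,c,r=(65,75)):
    o=np.zeros_like(m);u,v=c;o[v-r[1]:v+r[1],u-r[0]:u+r[0]]=m[v-r[1]:v+r[1],u-r[0]:u+r[0]];return o
def biggest(m):
    return max(cv2.findContours(m,cv2.RETR_EXTERNAL,cv2.CHAIN_APPROX_NONE)[0],key=cv2.contourArea)
def rect(pts):
    (c,(w,h),a)=cv2.minAreaRect((pts*1000).astype(np.float32))
    if w<h:w,h,a=h,w,a+90
    a=(a+90)%180-90
    return np.round(c,1),round(w,1),round(h,1),round(a,1)
TR={'mat':(160,260),'blue':(247,246),'red':(317,250),'yellow':(397,250)}
def tray(im,n):
    m=roi(huemask(im,n),TR[n],(34,58));k=biggest(m);return cv2.convexHull(k),rect(ray('top',k[:,0]+0.,.004 if n=='mat' else .01))
def driver(im,trayn,col):
    """handle colour centroid, axis by the non-tray pixels inside the tray"""
    hull,_=tray(im,trayn);I=np.zeros(im.shape[:2],np.uint8);cv2.fillConvexPoly(I,hull,1)
    I=cv2.erode(I,np.ones((11,11)))
    g=huemask(im,trayn);
    if trayn=='mat': g=(im.max(2)<45).astype(np.uint8)
    k=biggest(cv2.morphologyEx(I&(1-g),cv2.MORPH_CLOSE,np.ones((5,5))))
    M=np.zeros_like(I);cv2.drawContours(M,[k],-1,1,-1);ys,xs=np.nonzero(M)
    P=ray('top',np.c_[xs,ys],.016);vx,vy,x0,y0=cv2.fitLine((P*1000).astype(np.float32),cv2.DIST_HUBER,0,.01,.01).ravel()
    d=np.array([vx,vy])*np.sign(vx);t=(P*1000-[x0,y0])@d
    a=[x0,y0]+d*t.min();b=[x0,y0]+d*t.max()
    ys,xs=np.nonzero(M&huemask(im,col));hc=ray('top',np.c_[xs,ys],.018).mean(0)*1000
    return dict(near=a.round(1),far=b.round(1),L=round(float(np.ptp(t)),1),ang=round(float(np.degrees(np.arctan2(d[1],d[0]))),1),handle=hc.round(1))
E
python3 - <<'E'
from h import *
im=cv2.imread('pics/top0.png')
for n in TR: print(n,tray(im,n)[1])
for t,c in(('blue','yellow'),('red','blue'),('yellow','red')):print(t,c,driver(im,t,c))
E
```

```text
mat (array([473.2, 344.1]), 258.5, 94.8, 11.1)
blue (array([517.8,  98.9]), 261.0, 97.6, 9.2)
red (array([ 507.8, -100.1]), 261.8, 98.0, -7.3)
yellow (array([ 510.1, -326.8]), 260.7, 99.1, 5.8)
blue yellow {'near': array([419.6,  83.3]), 'far': array([613.1, 104.1]), 'L': 194.6, 'ang': 6.2, 'handle': array([469.1,  88.5])}
red blue {'near': array([426.4, -97.6]), 'far': array([ 596.3, -118.1]), 'L': 171.2, 'ang': -6.9, 'handle': array([ 468.8, -102.6])}
yellow red {'near': array([ 397.4, -350.2]), 'far': array([ 623.1, -312.7]), 'L': 228.8, 'ang': 9.4, 'handle': array([ 455.7, -340.5])}
```

Run:
```python
from h import *
im=cv2.imread('pics/top0.png')
cv2.imwrite('pics/crop1.png',cv2.resize(im[195:305,210:430],None,fx=3.6,fy=3.6,interpolation=cv2.INTER_CUBIC))
```

```text
(no output)
```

View pics/crop1.png

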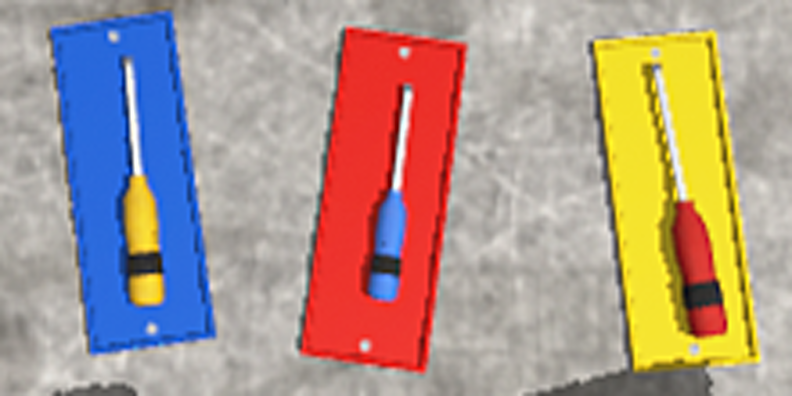

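```bash
cat >> h.py <<'E'
def go(x,y,z,yaw):
    """shift in the tool's axes as they stand (cm), then turn about tool z (rad)"""
    s=sense();from_=np.array(s['eef_pos'])
    from scipy.spatial.transform import Rotation as R
    A=R.from_euler('xyz',s['ee_rot'],degrees=True);B=R.from_euler('xyz',[180,0,yaw],degrees=True)
    d=A.inv().apply(np.array([x,y,z])/1000-from_)*100
    w=(A.inv()*B).as_rotvec();print('shift',d.round(2),'turn',w.round(3),'|d|',np.linalg.norm(d).round(2))
E
python3 - <<'E'
from h import *
a,b=ray('top',[(406.9,287.8),(392.2,213.3)],.018)*1000
d=b-a;L=np.hypot(*d);d/=L;print('red end',a,'tip',b,L,np.degrees(np.arctan2(d[1],d[0])),'handle mid',(a+b)/2-58*d)
im=cv2.imread('pics/top0.png');m=roi(huemask(im,'red'),(402,268),(18,30));k=biggest(cv2.morphologyEx(m,cv2.MORPH_CLOSE,np.ones((9,9))))
P=ray('top',k[:,0],.0195);print(rect(P))
m=roi(huemask(im,'red'),(402,268),(18,30))
go(466.7,-102.4,120,-96.9)
E
```

```text
red end [ 404.38289489 -349.16340447] tip [ 612.97710582 -313.97345096] 211.54166885218407 9.575666839908184 handle mid [ 451.48812747 -341.21672687]
(array([ 455.7, -339.5]), 102.8, 27.2, 10.6)
shift [-30.75 -39.62  12.51] turn [0.    0.002 0.497] |d| 51.69
```

>>> drive_tool:
  plan: [-2.4, -3.1, 0.6, 0, 0, 0, -2.4, -3.1, 0.6, 0, 0, 0, -2.4, -3.1, 0.6, 0, 0, 0, -2.4, -3.1, 0.6, 0, 0, 0, -2.4, -3.1, 0.6, 0, 0, 0, -2.4, -3.1, 0.6, 0, 0, 0, -2.4, -3.1, 0.6, 0, 0, 0, -2.4, -3.1, 0.6, 0, 0, 0, -2.4, -3.1, 0.6, 0, 0, 0, -2.4, -3.1, 0.6, 0, 0, 0, -2.4, -3.1, 0.6, 0, 0, 0, -2.4, -3.1, 0.6, 0, 0, 0]
  grip: 0.4
  force: 40

```text
time: 1.1
eef_pos: [0.4519, -0.1281, 0.1729]
ee_rot: [180.0, -0.0, -68.4]
contact_force: [0.1, -0.2, 0.5]
width: 0.603
```

>>> drive_tool:
  plan: [0, 0, 0, 0, 0, 0.1, 0, 0, 0, 0, 0, 0.1, 0, 0, 0, 0, 0, 0.1, 0, 0, 0, 0, 0, 0.1, 0, 0, 0, 0, 0, 0.1, 0, 0, 0, 0, 0, 0, 0, 0, 0, 0, 0, 0]

```text
time: 1.68
eef_pos: [0.4513, -0.1299, 0.1731]
ee_rot: [180.0, 0.0, -96.9]
contact_force: [-0.2, 0.2, -0.6]
width: 0.602
```

```bash
python3 -c "
from h import *
go(466.7,-102.4,22,-96.9)"
```

```text
shift [-2.92 -1.21 15.11] turn [ 0.001  0.    -0.   ] |d| 15.43
```

>>> drive_tool:
  plan: [-1, -0.4, 2.5, 0, 0, 0, -1, -0.4, 2.5, 0, 0, 0, -0.9, -0.4, 2.5, 0, 0, 0, 0, 0, 2, 0, 0, 0, 0, 0, 2, 0, 0, 0, 0, 0, 1.5, 0, 0, 0, 0, 0, 1, 0, 0, 0, 0, 0, 0.8, 0, 0, 0, 0, 0, 0, 0, 0, 0]

```text
time: 2.43
eef_pos: [0.4661, -0.1026, 0.0239]
ee_rot: [179.8, 0.0, -97.0]
contact_force: [0.1, 0.3, 0.3]
width: 0.602
```

```bash
python3 -c "
from h import *
go(466.7,-102.4,22,-96.9)
im=read_camera('scene');u,v=map(int,project('scene',[.467,-.102,.02]));print(u,v)
cv2.imwrite('pics/s1.png',cv2.resize(im[max(0,v-80):v+70,u-100:u+100],None,fx=3,fy=3))"
```

```text
shift [-0.02 -0.06  0.19] turn [ 0.003  0.    -0.002] |d| 0.2
331 225
```

View pics/s1.png

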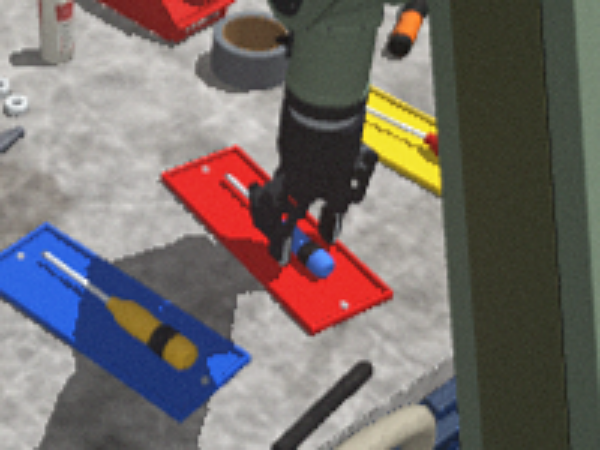

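The fingers straddle the blue handle in the red tray. I'll close and lift.

>>> drive_tool:
  plan: [0, -0.05, 0.2, 0, 0, 0, 0, 0, 0, 0, 0, 0, 0, 0, 0, 0, 0, 0, 0, 0, 0, 0, 0, 0, 0, 0, 0, 0, 0, 0, 0, 0, 0, 0, 0, 0, 0, 0, 0, 0, 0, 0]
  grip: 1

```text
time: 3.07
eef_pos: [0.468, -0.1029, 0.024]
ee_rot: [-179.9, -0.0, -97.1]
contact_force: [-0.7, 0.2, 6.1]
width: 0.228
```

>>> drive_tool:
  plan: [0, 0, -0.5, 0, 0, 0, 0, 0, -1.5, 0, 0, 0, 0, 0, -2.5, 0, 0, 0, 0, 0, -2.5, 0, 0, 0, 0, 0, -2, 0, 0, 0, 0, 0, 0, 0, 0, 0]

```text
time: 3.57
eef_pos: [0.4697, -0.1033, 0.1169]
ee_rot: [-179.6, -0.1, -97.1]
contact_force: [1.2, -0.3, -0.3]
width: 0.23
```

```bash
python3 -c "
from h import *
s=sense();print(s['width']*85)
a=np.radians(11.1);go(473.2-45*np.cos(a),344.1-45*np.sin(a),110,-78.9);go(473.2-45*np.cos(a),344.1-45*np.sin(a),22,-78.9)"
```

```text
19.592249868028585
shift [-43.04   9.43   0.58] turn [-0.007 -0.002 -0.317] |d| 44.06
shift [-43.05   9.49   9.38] turn [-0.007 -0.002 -0.317] |d| 45.07
```

>>> drive_tool:
  plan: [-3.6, 0.8, 0, 0, 0, 0, -3.6, 0.8, 0, 0, 0, 0, -3.6, 0.8, 0, 0, 0, 0, -3.6, 0.8, 0, 0, 0, 0, -3.6, 0.8, 0, 0, 0, 0, -3.6, 0.8, 0, 0, 0, 0, -3.6, 0.8, 0, 0, 0, 0, -3.6, 0.8, 0, 0, 0, 0, -3.6, 0.8, 0, 0, 0, 0, -3.6, 0.8, 0, 0, 0, 0, -3.6, 0.8, 0, 0, 0, 0, -3.4, 0.6, 0, 0, 0, 0]

```text
time: 4.57
eef_pos: [0.4256, 0.3371, 0.1122]
ee_rot: [179.9, -0.1, -97.0]
contact_force: [1.2, -0.6, -1.3]
width: 0.228
```

>>> drive_tool:
  plan: [0, 0, 0, 0, 0, -0.08, 0, 0, 0, 0, 0, -0.08, 0, 0, 0, 0, 0, -0.08, 0, 0, 0, 0, 0, -0.08, 0, 0, 0, 0, 0, 0, 0, 0, 0, 0, 0, 0]

```text
time: 5.07
eef_pos: [0.4265, 0.3352, 0.1124]
ee_rot: [179.9, -0.0, -78.8]
contact_force: [-0.1, -0.4, -0.9]
width: 0.226
```

```bash
python3 -c "
from h import *
a=np.radians(11.1);go(473.2-45*np.cos(a),344.1-45*np.sin(a),24,-78.9)
cv2.imwrite('pics/t1.png',read_camera('top'))"
```

```text
shift [ 0.02 -0.27  8.84] turn [ 0.002 -0.001  0.001] |d| 8.84
```

View pics/t1.png

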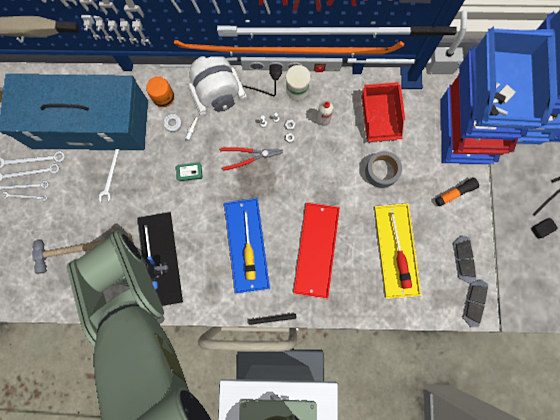

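The blue driver is held over the mat, tip at about (145,226). The red tray is empty. I'll lower it.

>>> drive_tool:
  plan: [0, -0.25, 2.5, 0, 0, 0, 0, 0, 2.5, 0, 0, 0, 0, 0, 2, 0, 0, 0, 0, 0, 1, 0, 0, 0, 0, 0, 0.5, 0, 0, 0, 0, 0, 0.3, 0, 0, 0, 0, 0, 0, 0, 0, 0, 0, 0, 0, 0, 0, 0]

```text
time: 5.78
eef_pos: [0.4301, 0.3364, 0.0261]
ee_rot: [-179.9, 0.0, -78.7]
contact_force: [-0.1, 0.4, -1.1]
width: 0.229
```

>>> drive_tool:
  plan: [0, 0, 0, 0, 0, 0, 0, 0, 0, 0, 0, 0, 0, 0, 0, 0, 0, 0, 0, 0, 0, 0, 0, 0, 0, 0, 0, 0, 0, 0]
  grip: 0.4

```text
time: 6.2
eef_pos: [0.4296, 0.3361, 0.0256]
ee_rot: [-180.0, 0.0, -78.7]
contact_force: [-0.1, 0.2, 0.2]
width: 0.598
```

>>> drive_tool:
  plan: [0, 0, -1, 0, 0, 0, 0, 0, -3, 0, 0, 0, 0, 0, -3, 0, 0, 0, 0, 0, -2, 0, 0, 0]

```text
time: 6.53
eef_pos: [0.4302, 0.3366, 0.1184]
ee_rot: [-179.8, 0.1, -78.7]
contact_force: [0.6, 0.3, 0.2]
width: 0.601
```

```bash
python3 -c "
from h import *
go(452.5,-340.5,115,-80.3)"
```

```text
shift [66.84 11.06  0.22] turn [-0.003  0.001  0.028] |d| 67.75
```

>>> drive_tool:
  plan: [3.7, 0.6, 0, 0, 0, 0, 3.7, 0.6, 0, 0, 0, 0, 3.7, 0.6, 0, 0, 0, 0, 3.7, 0.6, 0, 0, 0, 0, 3.7, 0.6, 0, 0, 0, 0, 3.7, 0.6, 0, 0, 0, 0, 3.7, 0.6, 0, 0, 0, 0, 3.7, 0.6, 0, 0, 0, 0, 3.7, 0.6, 0, 0, 0, 0, 3.7, 0.6, 0, 0, 0, 0, 3.7, 0.6, 0, 0, 0, 0, 3.7, 0.6, 0, 0, 0, 0]

```text
time: 7.53
eef_pos: [0.4455, -0.1154, 0.1162]
ee_rot: [-179.9, -0.0, -78.7]
contact_force: [1.6, 0.7, -0.7]
width: 0.6
```

>>> drive_tool:
  plan: [3.7, 0.6, 0, 0, 0, 0, 3.7, 0.6, 0, 0, 0, 0, 3.7, 0.6, 0, 0, 0, 0, 3.7, 0.6, 0, 0, 0, 0, 3.7, 0.6, 0, 0, 0, 0, 3.7, 0.7, 0, 0, 0, 0.028, 0, 0, 0, 0, 0, 0, 0, 0, 0, 0, 0, 0]

```text
time: 8.2
eef_pos: [0.4526, -0.3402, 0.1157]
ee_rot: [-180.0, -0.0, -80.5]
contact_force: [-0.5, 1.7, 0.5]
width: 0.597
```

```bash
python3 -c "
from h import *
go(452.5,-340.5,24,-80.3)"
```

```text
shift [0.03 0.02 9.17] turn [-0.001 -0.    -0.003] |d| 9.17
```

>>> drive_tool:
  plan: [0, 0, 2.5, 0, 0, 0, 0, 0, 2.5, 0, 0, 0, 0, 0, 2, 0, 0, 0, 0, 0, 1.2, 0, 0, 0, 0, 0, 0.9, 0, 0, 0, 0, 0, 0, 0, 0, 0, 0, 0, 0, 0, 0, 0]

```text
time: 8.78
eef_pos: [0.453, -0.3377, 0.0247]
ee_rot: [180.0, 0.0, -80.3]
contact_force: [-0.1, -0.1, 0.6]
width: 0.598
```

>>> drive_tool:
  plan: [0, 0, 0, 0, 0, 0, 0, 0, 0, 0, 0, 0, 0, 0, 0, 0, 0, 0, 0, 0, 0, 0, 0, 0, 0, 0, 0, 0, 0, 0, 0, 0, 0, 0, 0, 0]
  grip: 1

```text
time: 9.28
eef_pos: [0.4537, -0.339, 0.0257]
ee_rot: [-179.9, -0.1, -80.3]
contact_force: [0.2, 0.5, 6.8]
width: 0.289
```

>>> drive_tool:
  plan: [0, 0, -0.5, 0, 0, 0, 0, 0, -1.5, 0, 0, 0, 0, 0, -2.5, 0, 0, 0, 0, 0, -2.5, 0, 0, 0, 0, 0, -2, 0, 0, 0, 0, 0, 0, 0, 0, 0]

```text
time: 9.78
eef_pos: [0.4546, -0.34, 0.1185]
ee_rot: [-179.7, -0.3, -80.3]
contact_force: [-0.1, -0.3, -0.9]
width: 0.29
```

```bash
python3 -c "
from h import *
a=np.radians(-7.3);go(507.8-58*np.cos(a),-100.1-58*np.sin(a),110,-97.3)"
```

```text
shift [-24.45  -3.72   0.73] turn [-0.006 -0.005  0.296] |d| 24.74
```

>>> drive_tool:
  plan: [-3.5, -0.53, 0, 0, 0, 0, -3.5, -0.53, 0, 0, 0, 0, -3.5, -0.53, 0, 0, 0, 0, -3.5, -0.53, 0, 0, 0, 0, -3.5, -0.53, 0, 0, 0, 0, -3.5, -0.53, 0, 0, 0, 0, -3.5, -0.53, 0, 0, 0, 0, 0, 0, 0, 0, 0, 0.1, 0, 0, 0, 0, 0, 0.1, 0, 0, 0, 0, 0, 0.096, 0, 0, 0, 0, 0, 0, 0, 0, 0, 0, 0, 0]

```text
time: 10.78
eef_pos: [0.4476, -0.0906, 0.1136]
ee_rot: [179.9, 0.0, -97.1]
contact_force: [-0.1, -0.2, -0.7]
width: 0.29
```

```bash
python3 -c "
from h import *
a=np.radians(-7.3);go(507.8-58*np.cos(a),-100.1-58*np.sin(a),26,-97.3)
cv2.imwrite('pics/t2.png',cv2.resize(read_camera('top')[180:320,230:430],None,fx=4,fy=4))"
```

```text
shift [ 0.18 -0.31  8.76] turn [0.002 0.    0.003] |d| 8.77
```

View pics/t2.png

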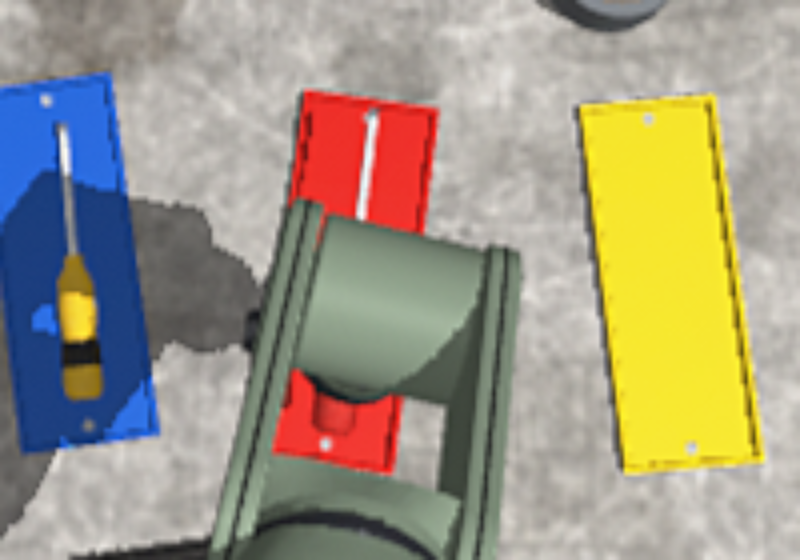

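The red driver is held over the red tray, in line with it. I'll lower and release.

>>> drive_tool:
  plan: [0.1, -0.25, 2.5, 0, 0, 0, 0, 0, 2.5, 0, 0, 0, 0, 0, 2, 0, 0, 0, 0, 0, 1, 0, 0, 0, 0, 0, 0.5, 0, 0, 0, 0, 0, 0.2, 0, 0, 0, 0, 0, 0, 0, 0, 0, 0, 0, 0, 0, 0, 0]

```text
time: 11.5
eef_pos: [0.4511, -0.0922, 0.0279]
ee_rot: [-179.9, -0.0, -97.3]
contact_force: [0.1, -0.5, -1.8]
width: 0.292
```

>>> drive_tool:
  plan: [0, 0, 0, 0, 0, 0, 0, 0, 0, 0, 0, 0, 0, 0, 0, 0, 0, 0, 0, 0, 0, 0, 0, 0, 0, 0, 0, 0, 0, 0]
  grip: 0.4

```text
time: 11.92
eef_pos: [0.4508, -0.092, 0.0276]
ee_rot: [-180.0, -0.0, -97.3]
contact_force: [0.3, 0.3, -0.1]
width: 0.595
```

>>> drive_tool:
  plan: [0, 0, -1, 0, 0, 0, 0, 0, -3, 0, 0, 0, 0, 0, -3, 0, 0, 0, 0, 0, -2, 0, 0, 0, 0, 0, 0, 0, 0, 0]

```text
time: 12.33
eef_pos: [0.4533, -0.0926, 0.1213]
ee_rot: [-179.5, -0.1, -97.3]
contact_force: [0.4, -0.2, -0.3]
width: 0.595
```

```bash
python3 -c "
from h import *
go(466.5,88.2,115,-83.8)"
```

```text
shift [-18.1    0.99   0.6 ] turn [-0.009 -0.002 -0.235] |d| 18.14
```

>>> drive_tool:
  plan: [-3, 0.16, 0, 0, 0, 0, -3, 0.16, 0, 0, 0, 0, -3, 0.16, 0, 0, 0, 0, -3, 0.16, 0, 0, 0, 0, -3, 0.16, 0, 0, 0, 0, -3.1, 0.16, 0, 0, 0, 0, 0, 0, 0, 0, 0, -0.12, 0, 0, 0, 0, 0, -0.115, 0, 0, 0, 0, 0, 0, 0, 0, 0, 0, 0, 0]

```text
time: 13.17
eef_pos: [0.4636, 0.0888, 0.1167]
ee_rot: [179.9, -0.0, -84.0]
contact_force: [-0.1, -0.4, -0.5]
width: 0.599
```

```bash
python3 -c "
from h import *
go(466.5,88.2,24,-83.8)"
```

```text
shift [ 0.09 -0.3   9.27] turn [ 0.001 -0.    -0.003] |d| 9.27
```

>>> drive_tool:
  plan: [0.05, -0.25, 2.5, 0, 0, 0, 0, 0, 2.5, 0, 0, 0, 0, 0, 2, 0, 0, 0, 0, 0, 1.2, 0, 0, 0, 0, 0, 1, 0, 0, 0, 0, 0, 0, 0, 0, 0, 0, 0, 0, 0, 0, 0]

```text
time: 13.75
eef_pos: [0.4662, 0.0881, 0.0249]
ee_rot: [179.9, -0.0, -84.0]
contact_force: [0.3, -0.3, 0.7]
width: 0.606
```

>>> drive_tool:
  plan: [0, 0, 0, 0, 0, 0, 0, 0, 0, 0, 0, 0, 0, 0, 0, 0, 0, 0, 0, 0, 0, 0, 0, 0, 0, 0, 0, 0, 0, 0, 0, 0, 0, 0, 0, 0]
  grip: 1

```text
time: 14.25
eef_pos: [0.4673, 0.0885, 0.0262]
ee_rot: [-179.9, -0.0, -83.8]
contact_force: [-0.3, -1.4, 5.8]
width: 0.269
```

>>> drive_tool:
  plan: [0, 0, -0.5, 0, 0, 0, 0, 0, -1.5, 0, 0, 0, 0, 0, -2.5, 0, 0, 0, 0, 0, -2.5, 0, 0, 0, 0, 0, -2, 0, 0, 0, 0, 0, 0, 0, 0, 0]

```text
time: 14.75
eef_pos: [0.4688, 0.089, 0.1191]
ee_rot: [-179.5, 0.0, -83.8]
contact_force: [1.1, 0.0, -0.6]
width: 0.272
```

```bash
python3 -c "
from h import *
a=np.radians(5.8);go(510.1-51*np.cos(a),-326.8-51*np.sin(a),115,-84.2)"
```

```text
shift [41.75  5.47  0.34] turn [-0.008  0.     0.007] |d| 42.11
```

>>> drive_tool:
  plan: [3.5, 0.45, 0, 0, 0, 0, 3.5, 0.45, 0, 0, 0, 0, 3.5, 0.45, 0, 0, 0, 0, 3.5, 0.45, 0, 0, 0, 0, 3.5, 0.45, 0, 0, 0, 0, 3.5, 0.45, 0, 0, 0, 0, 3.5, 0.45, 0, 0, 0, 0, 3.5, 0.45, 0, 0, 0, 0, 3.5, 0.45, 0, 0, 0, 0, 3.5, 0.45, 0, 0, 0, 0, 3.5, 0.45, 0, 0, 0, 0, 3.2, 0.5, 0, 0, 0, 0.007]

```text
time: 15.75
eef_pos: [0.4564, -0.3336, 0.1143]
ee_rot: [179.9, 0.1, -84.3]
contact_force: [1.2, 0.4, -0.9]
width: 0.269
```

>>> drive_tool:
  plan: [0, 0, 0, 0, 0, 0, 0, 0, 0, 0, 0, 0]

```text
time: 15.92
eef_pos: [0.4564, -0.3329, 0.1141]
ee_rot: [179.9, 0.1, -84.4]
contact_force: [-0.2, 0.0, -0.5]
width: 0.27
```

```bash
python3 -c "
from h import *
a=np.radians(5.8);go(510.1-51*np.cos(a),-326.8-51*np.sin(a),26,-84.2)
im=read_camera('top');print(tray(im,'red')[1])
cv2.imwrite('pics/t3.png',cv2.resize(im[180:320,270:430],None,fx=4,fy=4,interpolation=cv2.INTER_CUBIC))
print(driver(im,'mat','blue'))"
```

```text
shift [-0.05 -0.32  8.81] turn [ 0.001  0.001 -0.003] |d| 8.81
(array([ 507.8, -100.2]), 261.8, 98.2, -7.3)
{'near': array([388. , 327.2]), 'far': array([559.6, 361.7]), 'L': 175.0, 'ang': 11.4, 'handle': array([430.8, 337. ])}
```

View pics/t3.png

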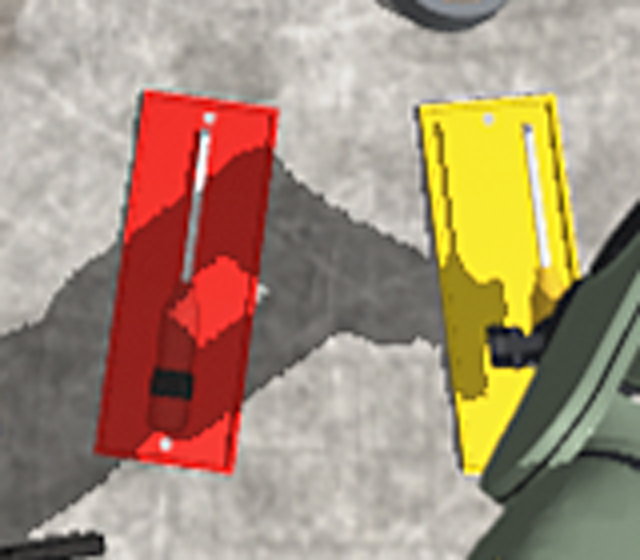

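>>> drive_tool:
  plan: [-0.05, -0.3, 2.5, 0, 0, 0, 0, 0, 2.5, 0, 0, 0, 0, 0, 2, 0, 0, 0, 0, 0, 1, 0, 0, 0, 0, 0, 0.5, 0, 0, 0, 0, 0, 0.25, 0, 0, 0, 0, 0, 0, 0, 0, 0, 0, 0, 0, 0, 0, 0]

```text
time: 16.63
eef_pos: [0.4608, -0.3313, 0.0288]
ee_rot: [-179.9, -0.1, -84.2]
contact_force: [0.7, -0.6, -0.3]
width: 0.263
```

>>> drive_tool:
  plan: [0, 0, 0, 0, 0, 0, 0, 0, 0, 0, 0, 0, 0, 0, 0, 0, 0, 0, 0, 0, 0, 0, 0, 0, 0, 0, 0, 0, 0, 0]
  grip: 0.4

```text
time: 17.05
eef_pos: [0.4603, -0.3313, 0.0282]
ee_rot: [-180.0, -0.0, -84.2]
contact_force: [0.4, -0.1, -0.5]
width: 0.604
```

>>> drive_tool:
  plan: [0, 0, -1, 0, 0, 0, 0, 0, -3, 0, 0, 0, 0, 0, -3, 0, 0, 0, 0, 0, -2, 0, 0, 0, 0, 0, 0, 0, 0, 0]

```text
time: 17.47
eef_pos: [0.4626, -0.3329, 0.1232]
ee_rot: [-179.6, -0.4, -84.2]
contact_force: [0.6, -0.8, -0.4]
width: 0.6
```

```bash
python3 -c "
from h import *
a,b=ray('top',[(311.75,288),(321.5,212.75)],.018)*1000
d=b-a;print('red end',a,'tip',b,np.hypot(*d),np.degrees(np.arctan2(d[1],d[0])),'mid',(a+b)/2)
go(430.5,336.2,115,-78.7)"
```

```text
red end [398.88745454 -86.94186303] tip [ 611.0740733 -113.3383111] 213.82220102752845 -7.091280326109215 mid [ 504.98076392 -100.14008706]
shift [-66.9   -3.53   0.38] turn [-0.007 -0.007 -0.096] |d| 66.99
```

>>> drive_tool:
  plan: [-3.7, -0.2, 0, 0, 0, 0, -3.7, -0.2, 0, 0, 0, 0, -3.7, -0.2, 0, 0, 0, 0, -3.7, -0.2, 0, 0, 0, 0, -3.7, -0.2, 0, 0, 0, 0, -3.7, -0.2, 0, 0, 0, 0, -3.7, -0.2, 0, 0, 0, 0, -3.7, -0.2, 0, 0, 0, 0, -3.7, -0.2, 0, 0, 0, 0, -3.7, -0.2, 0, 0, 0, 0, -3.7, -0.2, 0, 0, 0, 0, -3.7, -0.2, 0, 0, 0, 0]

```text
time: 18.47
eef_pos: [0.4386, 0.1147, 0.1178]
ee_rot: [180.0, -0.0, -84.2]
contact_force: [0.2, -0.5, -0.5]
width: 0.606
```

>>> drive_tool:
  plan: [-3.7, -0.2, 0, 0, 0, 0, -3.7, -0.2, 0, 0, 0, 0, -3.7, -0.2, 0, 0, 0, 0, -3.7, -0.2, 0, 0, 0, 0, -3.7, -0.2, 0, 0, 0, 0, -3.7, -0.2, 0, 0, 0, 0, 0, 0, 0, 0, 0, -0.096, 0, 0, 0, 0, 0, 0, 0, 0, 0, 0, 0, 0]

```text
time: 19.22
eef_pos: [0.4283, 0.3348, 0.1173]
ee_rot: [179.9, -0.1, -78.8]
contact_force: [-0.3, 0.1, -0.3]
width: 0.6
```

```bash
python3 -c "
from h import *
go(430.5,336.2,24,-78.7)"
```

```text
shift [-0.11 -0.25  9.33] turn [ 0.001 -0.001 -0.002] |d| 9.34
```

>>> drive_tool:
  plan: [-0.1, -0.2, 2.5, 0, 0, 0, 0, 0, 2.5, 0, 0, 0, 0, 0, 2, 0, 0, 0, 0, 0, 1.2, 0, 0, 0, 0, 0, 1.1, 0, 0, 0, 0, 0, 0, 0, 0, 0, 0, 0, 0, 0, 0, 0]

```text
time: 19.8
eef_pos: [0.4308, 0.3357, 0.0247]
ee_rot: [180.0, -0.0, -78.8]
contact_force: [-0.1, 1.0, 0.2]
width: 0.602
```

>>> drive_tool:
  plan: [0, 0, 0, 0, 0, 0, 0, 0, 0, 0, 0, 0, 0, 0, 0, 0, 0, 0, 0, 0, 0, 0, 0, 0, 0, 0, 0, 0, 0, 0, 0, 0, 0, 0, 0, 0]
  grip: 1

```text
time: 20.3
eef_pos: [0.4314, 0.3369, 0.0259]
ee_rot: [-179.9, 0.0, -78.7]
contact_force: [-0.0, -1.5, 7.7]
width: 0.227
```

>>> drive_tool:
  plan: [0, 0, -0.5, 0, 0, 0, 0, 0, -1.5, 0, 0, 0, 0, 0, -2.5, 0, 0, 0, 0, 0, -2.5, 0, 0, 0, 0, 0, -2, 0, 0, 0, 0, 0, 0, 0, 0, 0]

```text
time: 20.8
eef_pos: [0.4326, 0.338, 0.1189]
ee_rot: [-179.6, 0.2, -78.7]
contact_force: [0.6, 1.0, -0.6]
width: 0.226
```

```bash
python3 -c "
from h import *
a=np.radians(9.2);go(517.8-44*np.cos(a),98.9-44*np.sin(a),115,-80.8)"
```

```text
shift [24.96  0.72  0.3 ] turn [-0.007  0.004  0.036] |d| 24.97
```

>>> drive_tool:
  plan: [3.5, 0.1, 0, 0, 0, 0, 3.5, 0.1, 0, 0, 0, 0, 3.5, 0.1, 0, 0, 0, 0, 3.5, 0.1, 0, 0, 0, 0, 3.5, 0.1, 0, 0, 0, 0, 3.5, 0.1, 0, 0, 0, 0, 3.9, 0.1, 0, 0, 0, 0, 0, 0, 0, 0, 0, 0.036, 0, 0, 0, 0, 0, 0, 0, 0, 0, 0, 0, 0]

```text
time: 21.63
eef_pos: [0.472, 0.0907, 0.1141]
ee_rot: [179.9, 0.0, -80.8]
contact_force: [-0.6, 0.5, -1.0]
width: 0.228
```

```bash
python3 -c "
from h import *
a=np.radians(9.2);go(517.8-44*np.cos(a),98.9-44*np.sin(a),26,-80.8)"
```

```text
shift [-0.07 -0.27  8.81] turn [ 0.002  0.    -0.   ] |d| 8.81
```

>>> drive_tool:
  plan: [-0.1, -0.2, 2.5, 0, 0, 0, 0, 0, 2.5, 0, 0, 0, 0, 0, 2, 0, 0, 0, 0, 0, 1, 0, 0, 0, 0, 0, 0.5, 0, 0, 0, 0, 0, 0.3, 0, 0, 0, 0, 0, 0, 0, 0, 0, 0, 0, 0, 0, 0, 0]

```text
time: 22.3
eef_pos: [0.4749, 0.0929, 0.0273]
ee_rot: [-179.9, -0.0, -80.7]
contact_force: [-0.8, 0.2, -1.1]
width: 0.227
```

>>> drive_tool:
  plan: [0, 0, 0, 0, 0, 0, 0, 0, 0, 0, 0, 0, 0, 0, 0, 0, 0, 0, 0, 0, 0, 0, 0, 0, 0, 0, 0, 0, 0, 0]
  grip: 0.4

```text
time: 22.72
eef_pos: [0.4745, 0.0922, 0.0271]
ee_rot: [-180.0, -0.0, -80.8]
contact_force: [0.4, -0.2, 1.0]
width: 0.596
```

>>> drive_tool:
  plan: [0, 0, -1, 0, 0, 0, 0, 0, -3, 0, 0, 0, 0, 0, -3, 0, 0, 0, 0, 0, -3, 0, 0, 0, -3.5, 0, 0, 0, 0, 0, -3.5, 0, 0, 0, 0, 0, -3.5, 0, 0, 0, 0, 0, -3.5, 0, 0, 0, 0, 0, -3.5, 0, 0, 0, 0, 0, -3.5, 0, 0, 0, 0, 0, -3.5, 0, 0, 0, 0, 0, 0, 0, 0, 0, 0, 0]

```text
time: 23.72
eef_pos: [0.4347, 0.3396, 0.127]
ee_rot: [-179.9, 0.2, -80.5]
contact_force: [-0.5, 0.2, 0.8]
width: 0.602
```

Run:
```python
from h import *
im=read_camera('top');cv2.imwrite('pics/t4full.png',im)
for n in ('blue','red','yellow'):
    print(n,tray(im,n)[1])
cv2.imwrite('pics/t4.png',cv2.resize(im[190:305,210:430],None,fx=3.6,fy=3.6,interpolation=cv2.INTER_CUBIC))
```

```text
blue (array([517.8,  98.9]), 261.0, 97.6, 9.2)
red (array([ 507.8, -100.1]), 261.8, 98.0, -7.3)
yellow (array([ 510.1, -326.8]), 260.7, 98.8, 5.9)
```

View pics/t4.png

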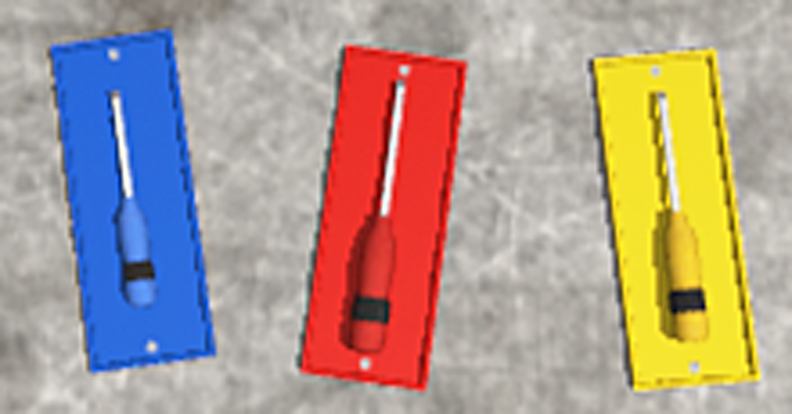

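View pics/t4full.png

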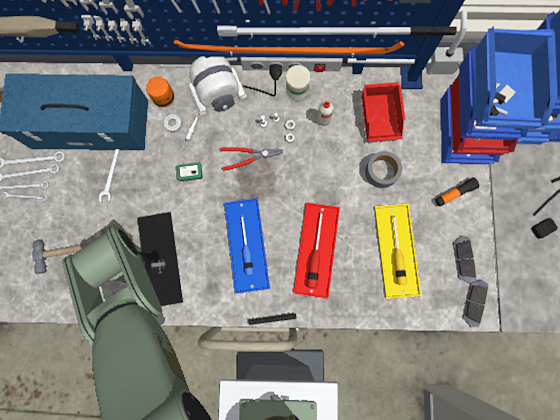

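Each driver now lies in its own tray, and the tin and tape are where they were. I'll check the centring from the crop's tips and handle ends: blue (116,91)/(141,304), red (401,82)/(364,351), yellow (661,93)/(691,341).

Run:
```python
from h import *
C={'blue':((517.8,98.9),9.2,(116,91),(141,304)),'red':((507.8,-100.1),-7.3,(401,82),(364,351)),'yellow':((510.1,-326.8),5.8,(661,93),(691,341))}
for n,(c,a,t,e) in C.items():
    z=.016 if n=='blue' else .018
    b,k=ray('top',[np.array(t)/3.6+(210,190),np.array(e)/3.6+(210,190)],z)*1000
    d=b-k;o=(b+k)/2-c;u=np.array([np.cos(np.radians(a)),np.sin(np.radians(a))])
    print(n,'L',np.hypot(*d).round(1),'angle err',(np.degrees(np.arctan2(d[1],d[0]))-a).round(1),'along',(o@u).round(1),'across',(u[0]*o[1]-u[1]*o[0]).round(1))
p=cv2.imread('pics/top0.png').astype(int);q=cv2.imread('pics/t4full.png').astype(int)
for n,(x,y) in dict(tin=(189,172),tape=(382,169)).items():print(n,abs(p-q)[y-20:y+20,x-22:x+22].mean().round(2))
```

```text
blue L 169.1 angle err -0.7 along -1.1 across 1.1
red L 212.6 angle err -0.2 along -2.3 across 0.7
yellow L 194.0 angle err -0.5 along -1.0 across 0.1
tin 0.82
tape 0.81
```

All within about 2 mm and 1°, the arm is clear, so I'm handing in.

```bash
python3 -c "
from h import *
print(hand_in(),sense()['time'])"
```

```text
the job is handed in; nothing more can be done
the job is handed in; nothing more can be done
```

All three screwdrivers are in the trays of their own colours, lying flat with handles towards the robot. I handed the job in at about 24 s of the 99 s allowed. I parked blue on the mat, moved red and then yellow into their own trays, and brought blue over last.

| Driver | Off centre along tray | Off centre across tray | Angle error |
|---|---|---|---|
| Blue | -1.1 mm | 1.1 mm | -0.7° |
| Red | -2.3 mm | 0.7 mm | -0.2° |
| Yellow | -1.0 mm | 0.1 mm | -0.5° |

These come from the final top picture, with the camera calibration itself good to about 2 mm. The lengths I measured were 2 to 3 mm short of those given. The tin and tape look unmoved when the first and last pictures are compared. The gripper was open and clear of everything, and the highest force read after any move was about 8 N.

One early measurement failed: the automatic length for red came out at 229 mm instead of 216 mm. I think it took in a screw hole in the tray, so I re-measured red from a close-up before gripping it.

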